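# Dispense a rinse capsule and hold it over the tumbler

## Task

Press the dispenser's sprung lever down to its stop and let it come back up by itself, so that a mouth-rinse capsule slides out onto the outlet shelf. Then take the capsule, carry it over the top of the clamp-on magnifying mirror, and finish holding it still and upright, centred about a centimetre above the rim of the ceramic tumbler, so that I can pull off its bottom seal and let it empty in; do not let go. The capsule must not touch the tumbler, and leave the tumbler, the mirror, the trimmer, the pill box and the comb untouched.

Things in the scene. Friction and masses are not known exactly. Their poses are not given: they have to be found in the camera images.
- dispenser: low white plastic capsule dispenser, fixed left or right of the mirror; origin on the vanity under its middle, -x points out of its outlet towards the robot. Base plate x -90 to +75 mm, y +-50 mm, top 12 mm above the vanity. Tunnel housing x -11 to +71 mm, y +-34 mm, top at 74 mm; on it the lever's pivot at x +20 mm, 100 mm high, cheeks to 111 mm. The capsule starts in the tunnel
- outlet (a point): middle of the dispenser's open outlet shelf, on its floor, 12 mm above the vanity, 58 mm to the dispenser's -x: after a full press the capsule stands upright here, to a few mm. Clear at both sides (y); 26 mm towards -x a 6 mm high lip, 47 mm towards +x the tunnel housing
- lever (a joint): press lever on the dispenser, turning about its y axis: 0 = at rest, arm rising 0.35 rad towards the dispenser's +x (rear); 0.70 rad = down at the stop, arm sloping 0.35 rad down. Sprung back when released: about 3 N at the pad to start, 7 N at the stop. It drives a pusher that slides the capsule out, 100 mm per rad, and draws back with it
- lever_pad (a point): middle of the upper face of the white finger pad (34 x 40 mm, 10 mm thick) at the lever's end, 100 mm from the pivot; moves with the lever. At rest it is 139 mm above the vanity, 112 mm to the dispenser's +x; at the stop 70 mm above the vanity, 116 mm to +x
- capsule_mid (a point): centre of the rinse capsule, a rigid upright white plastic cylinder 36 mm in diameter, 50 mm tall, grey band round its upper part, about 45 g; the point is 25 mm above its underside, z up its axis. Standing on the outlet shelf it is 37 mm above the vanity
- tumbler_rim (a point): centre of the open mouth of the loose white ceramic tumbler, at rim height; tumbler 90 mm tall, rim 76 mm in diameter outside, wall 4 mm; on the side of the mirror away from the dispenser
- mirror: chrome magnifying mirror clamped to the vanity's edge far from the robot, fixed; origin at the clamp on the vanity, axes as the world's. Post to 128 mm high at the origin; a 14 mm arm about 110 mm high runs to -x to a 150 mm round mirror, 12 mm thick, leaning 45 degrees, centre at x -360, y 0, z 100 mm: it spans x -418 to -302, y +-75 mm, top 158 mm high. Cross above disc or arm, not round the disc's end
- trimmer: matte white hair trimmer lying down, 165 mm long (x), 40 mm wide, 38 mm high, loose; origin under its middle; bystander
- pill_box: translucent plastic pill box with its hinged lid shut, 67 x 132 x 29 mm (x, y, z), loose; origin under its middle; bystander
- comb: wooden comb lying flat, 170 mm long (x), 35 mm wide, 8 mm thick, loose; origin under its middle; bystander under the mirror's arm
Not all that is in view belongs to the job. What is meant by the dispenser is not brown, and is the smaller of those in its own colour.

How it is judged:
By the outcome, as a careful person would: the job done as asked, in the order asked, and still so for the second after the job is handed in, while the arm keeps its last pose, push and grip.
It also fails if it takes over 64 s, if anything falls off the work surface, if the arm or the gripper's body presses on something with over 40 N, if the wrist force passes 120 N, or if a joint passes its speed limit or range.

## Robot

A 7-joint arm with a two-finger parallel gripper is mounted at the origin on the work surface. World frame = base frame: x ahead of the robot, y to its left, z up, the work surface at z = 0. Lengths are in m, angles in rad, forces in N, time in s.
With the tool pointing down it reaches from about 0.35 to 0.9 m from the base axis. Payload 8.1 kg.
Tool frame: the origin (TCP) lies at the very end of the fingers, on their centre line; the grasp point (between the pads) lies 19 mm behind it (robot.tcp_to_grasp is the distance from the TCP to the grasp point, in m); y points along the fingers, x is the direction in which the jaws open and shut, and the axes are right-handed (so a half turn about y gives the same grasp; the last joint's range is limited). The gripper opens to 85 mm and grips with 20 to 120 N. Pads are 22 mm wide; open, the fingers measure 114 mm over their backs; the gripper's body (76 mm by 85 mm) begins 54 mm behind the grasp point. The pads swing forward as they close: fully open they stand 13 mm farther back than shut.
Start: joints at [-1.267, 0.434, 0.025, 1.573, -0.012, 1.134, -0.075], TCP at [0.247, 0.574, 0.231] pointing down, gripper open.
Joint ranges: [-2.62, 2.62], [-0.44, 2.09], [-1.27, 1.32], [0.08, 2.57], [-1.32, 4.46], [0.12, 2], [-2.74, 2.74]. Speed limits (rad/s): [2.22, 2.22, 3.01, 3.01, 3.14, 3.14, 3.14].

## Interface

Orientations are given as a rotation vector (axis times angle).
In Python, from plant import robot, vision gives the robot as it stands. The module is installed in compiled form; this text tells all that it offers. Calls block until the motion is done:
- robot.reach(position, orientation): joint-space move of the TCP to a pose.
- robot.move_straight(position, vel=0.15, rot=None, guard=None): straight line of the TCP; rot=None keeps the orientation; vel is the mean speed in m/s. With guard (N) it stops when the force on the tool has changed by that much, and returns True; else False.
- robot.move_joints(angles): joint-space move.
- robot.gripper_to(opening, squeeze=None): finger opening in m; squeeze is the grip in N (None keeps the last); returns when the fingers have stopped.
- robot.dwell(seconds).
- robot.solve_ik(position, orientation): joint angles nearest the present ones, or None.
- vision.camera(name): name is "scene" or "side" or "wrist"; returns a dict with "img" (420x560x3 uint8, red, green, blue), "range_z" (420x560 float32, m along the optical axis (not along the pixel's ray), 0 where there is no reading), "fov_y" (degrees; the focal length in pixels is half the picture's height over the tangent of half this angle, whatever the lens; pixels are square), "cx", "cy" (the principal point, pixels), "origin" and "attitude" of the camera in the world. Camera axes: x right, y up, looking along -z (the intrinsics and any distortion apply to the point x, -y, -z); pixel columns grow to the right and rows downward; lengths in m; the calibration is good to about 2 mm. A picture is of the moment at which its call begins.
A pose or a line that the arm cannot do raises robot.Unreachable and nothing moves.
- robot.close_job(): hands the job in, once; it reports no verdict.
Readings, each from a call of its own:
- robot.current_t(): time.
- robot.current_joint_positions(): joint angles.
- robot.current_qd(): joint speeds.
- robot.current_joint_torque(): joint torques, N m.
- robot.current_eef_pos(): TCP position.
- robot.current_eef_rot(): TCP orientation.
- robot.current_force(): force on the tool from outside, world axes, zero at the start.
- robot.current_ft_torque(): the same for the moment, N m.
- robot.current_finger_gap(): finger opening in m.
Only numpy, scipy, OpenCV 4.12 (cv2) and the standard library are available. Lean on these libraries where they do the work, as an engineer would, in place of code of your own. Each camera call takes 0.05 s, during which the arm holds its last target.

## Working session

There is one attempt and no reset: what is moved stays moved. The work goes in short steps, each a Python script; the robot and the scene stay as the last script left them, time stands still between calls to the robot, and variables do not carry over. Pictures are saved under pics/ and viewed, and the job is handed in when it is done.

```bash
ls; mkdir -p pics; cat > h.py <<'E'
import numpy as np, cv2
from scipy.spatial.transform import Rotation as R
from plant import robot, vision
def cam(n,save=None):
    c=vision.camera(n)
    if save: cv2.imwrite('pics/'+save,c['img'][:,:,::-1])
    return c
E
python3 - <<'E'
from h import *
for n in ['scene','side','wrist']:
    c=cam(n,n+'0.png')
    print(n,{k:(v if not hasattr(v,'shape') or v.size<20 else v.shape) for k,v in c.items()})
    np.savez(''+n+'0.npz',**c)
print(robot.current_t(),robot.current_eef_pos(),robot.current_eef_rot(),robot.tcp_to_grasp)
E
```

```text
pics
scene {'img': (420, 560, 3), 'range_z': (420, 560), 'fov_y': 53.09266801776023, 'cx': 277.16846082357023, 'cy': 212.29048776351226, 'origin': array([ 1.14867035, -0.37737241,  0.86310182]), 'attitude': array([0.72575729, 0.41165104, 0.98723598])}
side {'img': (420, 560, 3), 'range_z': (420, 560), 'fov_y': 54.521526917598244, 'cx': 277.38391701718035, 'cy': 213.31783640238484, 'origin': array([ 0.02103612, -0.46264225,  0.93276124]), 'attitude': array([ 0.63418362, -0.26469792, -0.72094907])}
wrist {'img': (420, 560, 3), 'range_z': (420, 560), 'fov_y': 67.06908126269467, 'cx': 278.03869381944895, 'cy': 214.31796853228724, 'origin': array([0.18649998, 0.60006066, 0.37396681]), 'attitude': array([-0.23479743, -0.15381421,  1.15679955])}
0.15 [0.24719964 0.57361723 0.23070597] [-1.37543586 -0.90375176  0.90535905] 0.0187
```

View pics/scene0.png

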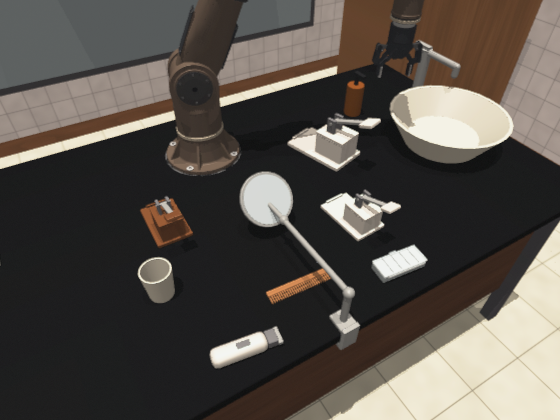

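View pics/side0.png

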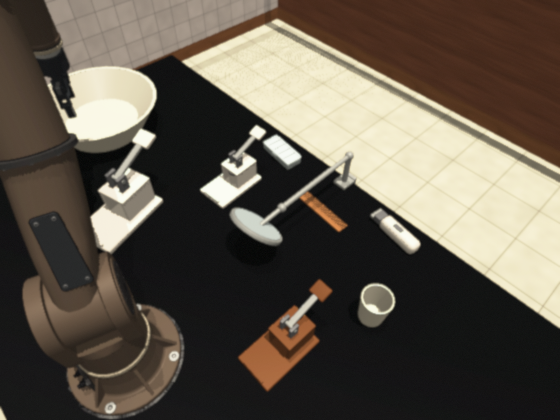

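View pics/wrist0.png

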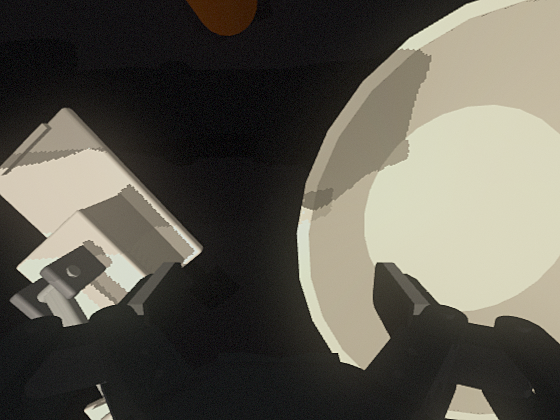

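The scene picture shows two white dispensers: a big one at about (325,145) and the smaller one, my target, at (352,215). The brown decoy is at (167,222) and the tumbler at (158,280). The mirror disc is at (267,198) with its clamp at (345,325), the comb at (300,285), the trimmer at (245,347) and the pill box at (400,263). Next I'll check the calibration and build point clouds.

```bash
cat >> h.py <<'E'
def K(c):
    h=c['img'].shape[0]; f=h/2/np.tan(np.radians(float(c['fov_y']))/2)
    return f,float(c['cx']),float(c['cy'])
def rays(c,uv):
    f,cx,cy=K(c); uv=np.atleast_2d(np.asarray(uv,float))
    d=np.stack([(uv[:,0]-cx)/f,-(uv[:,1]-cy)/f,-np.ones(len(uv))],1)
    return np.array(c['origin']), d@R.from_rotvec(c['attitude']).as_matrix().T
def onplane(c,uv,z):
    o,d=rays(c,uv); t=(z-o[2])/d[:,2]; return o+d*t[:,None]
def cloud(c):
    h,w=c['range_z'].shape; v,u=np.mgrid[:h,:w]
    o,d=rays(c,np.stack([u.ravel(),v.ravel()],1))
    P=(o+d*c['range_z'].ravel()[:,None]).reshape(h,w,3); P[c['range_z']==0]=np.nan
    return P
def proj(c,P):
    f,cx,cy=K(c); q=(np.atleast_2d(P)-c['origin'])@R.from_rotvec(c['attitude']).as_matrix()
    return np.stack([cx+f*q[:,0]/-q[:,2],cy-f*q[:,1]/-q[:,2]],1)
E
python3 - <<'E'
from h import *
np.set_printoptions(precision=4,suppress=True)
for n in ['scene','side']:
    c=dict(np.load(n+'0.npz')); P=cloud(c)
    img=c['img'].astype(int)
    print(n,'noreading',np.isnan(P[...,2]).mean())
    dark=img.sum(2)<40
    for v in range(40,420,60):
        print(v,[ (round(float(P[v,u,2]),4) if dark[v,u] else '-') for u in range(20,560,60)])
E
```

```text
scene noreading 0.004060374149659864
40 ['-', '-', '-', '-', '-', '-', '-', '-', '-']
100 ['-', '-', '-', '-', '-', '-', '-', '-', '-']
160 ['-', '-', '-', '-', '-', '-', '-', '-', '-']
220 ['-', '-', '-', '-', '-', '-', '-', '-', '-']
280 ['-', '-', '-', '-', '-', '-', '-', '-', '-']
340 ['-', '-', '-', '-', '-', '-', '-', '-', '-']
400 ['-', '-', '-', '-', '-', '-', '-', '-', '-']
side noreading 0.0041709183673469385
40 ['-', '-', '-', '-', '-', '-', '-', '-', '-']
100 ['-', '-', '-', '-', '-', '-', '-', '-', '-']
160 ['-', -0.0017, '-', '-', '-', '-', '-', '-', '-']
220 ['-', '-', '-', '-', '-', '-', '-', '-', '-']
280 ['-', '-', '-', '-', '-', '-', '-', '-', '-']
340 ['-', '-', '-', '-', '-', '-', '-', '-', '-']
400 ['-', '-', '-', '-', '-', '-', '-', '-', '-']
```

```bash
python3 - <<'E'
from h import *
# top-down height & colour maps from both cameras
for n in ['scene','side']:
    c=dict(np.load(n+'0.npz')); P=cloud(c)
    x0,x1,y0,y1=0.2,1.1,-0.5,0.5; s=600
    m=np.zeros((int((x1-x0)*s),int((y1-y0)*s),3),np.uint8); 
    ok=np.isfinite(P[...,2])&(P[...,2]>-0.02)&(P[...,2]<0.25)
    p=P[ok]; col=c['img'][ok]
    i=((x1-p[:,0])*s).astype(int); j=((y1-p[:,1])*s).astype(int)
    k=(i>=0)&(i<m.shape[0])&(j>=0)&(j<m.shape[1])
    o=np.argsort(p[k][:,2]); m[i[k][o],j[k][o]]=col[k][o]
    cv2.imwrite(f'pics/top_{n}.png',m[:,:,::-1])
E
python3 - <<'E'
from h import *
for n in ['scene','side']:
    c=dict(np.load(n+'0.npz')); P=cloud(c)
    print(n)
    for v in range(10,420,50):
        print(v,[ round(float(P[v,u,2])*1000) for u in range(10,560,50)])
E
```

```text
sceneTraceback (most recent call last):
  File "<stdin>", line 6, in <module>
ValueError: cannot convert float NaN to integer
```

View pics/top_scene.png

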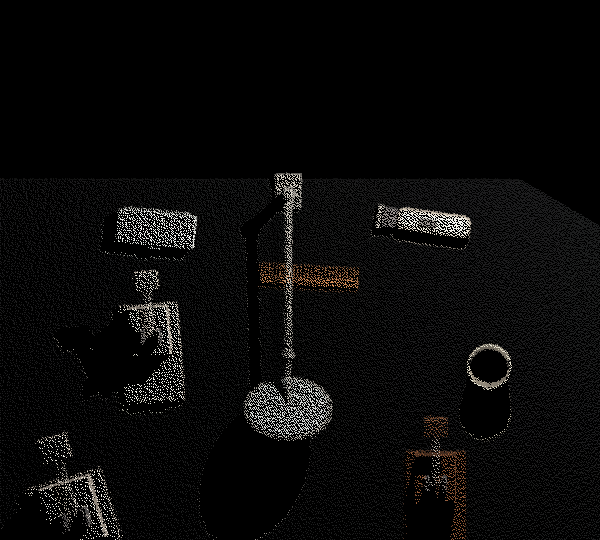

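View pics/top_side.png

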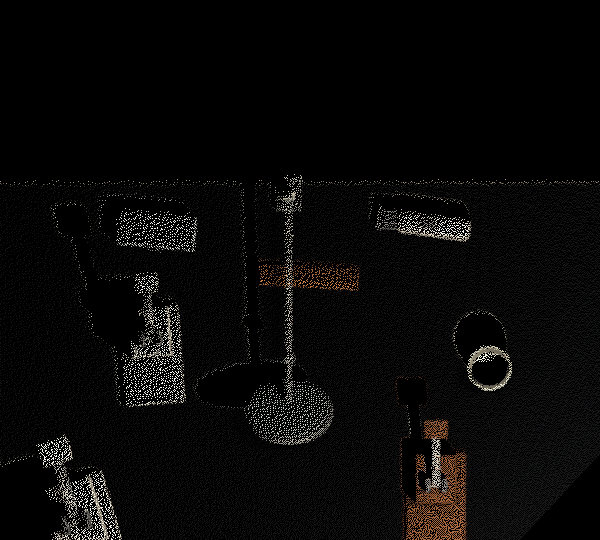

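The top-down views show the target dispenser at about px (150,350), which is roughly (0.5, 0.25), and the tumbler at px (490,366), roughly (0.49, -0.32). Next I'll get exact numbers from both views.

```bash
python3 - <<'E'
from h import *
np.set_printoptions(precision=4,suppress=True)
for n in ['scene','side']:
    c=dict(np.load(n+'0.npz')); P=cloud(c).reshape(-1,3)
    col=c['img'].reshape(-1,3).astype(int)
    def box(x0,x1,y0,y1,z0,z1):
        return P[(P[:,0]>x0)&(P[:,0]<x1)&(P[:,1]>y0)&(P[:,1]<y1)&(P[:,2]>z0)&(P[:,2]<z1)]
    t=P[(np.abs(P[:,0]-.75)<.04)&(np.abs(P[:,1]+.2)<.03)];print(n,'table z',np.nanmedian(box(.3,.7,-.25,-.1,-.02,.02)[:,2]))
    # z histogram in dispenser area
    for nm,b in [('base',(.4,.64,.16,.32,.007,.018)),('top',(.4,.64,.18,.32,.068,.08)),('pad',(.58,.68,.2,.3,.125,.15)),
        ('rim',(.4,.58,-.4,-.25,.08,.1)),('mir',(.35,.5,-.08,.13,.03,.2)),('pill',(.65,.8,.1,.35,.02,.04)),('trim',(.65,.8,-.35,-.08,.015,.05)),('comb',(.6,.7,-.1,.1,.004,.015)),('post',(.75,.85,-.02,.06,.02,.16)),('bigd',(.1,.5,.2,.45,.007,.4)),('brown',(.2,.45,-.35,-.15,.02,.2))]:
        q=box(*b)
        if len(q)<5: print(nm,len(q)); continue
        r=cv2.minAreaRect(q[:,:2].astype(np.float32)*1000)
        print(nm,len(q),'c',np.round(r[0],1),'sz',np.round(r[1],1),'ang',round(r[2],1),'zmed',np.median(q[:,2]),'zmax',q[:,2].max(),'x',q[:,0].min(),q[:,0].max(),'y',q[:,1].min(),q[:,1].max())
    q=box(.4,.58,-.4,-.25,.084,.1)
    (cx,cy),rad=cv2.minEnclosingCircle(q[:,:2].astype(np.float32)*1000); print('rim circ',cx,cy,rad, np.percentile(q[:,2],[5,50,95]))
E
```

```text
scene table z 0.0003152101661112461
base 734 c [511.8 235.6] sz [169.5 126.5] ang 3.2 zmed 0.01248466958258293 zmax 0.017900654813067574 x 0.4236317201753439 0.5975099157955513 y 0.1709382649796416 0.30280268827914114
top 427 c [549.2 249. ] sz [83.6 68.3] ang 5.5 zmed 0.07456541448005205 zmax 0.07978516063495456 x 0.5069300887610064 0.5930868567650893 y 0.21298456677762756 0.2850464797888632
pad 185 c [619.8 255.6] sz [59.6 43.4] ang 4.1 zmed 0.13906039769482126 zmax 0.14675446657241764 x 0.5904875076883443 0.6501993949227906 y 0.23416490190721684 0.27845145179697084
rim 302 c [ 489.5 -315.5] sz [74.3 74.4] ang 55.6 zmed 0.08798772485313788 zmax 0.0924047365345303 x 0.44898588057174493 0.5270224340461924 y -0.35274771098736735 -0.27849533949076766
mir 2276 c [418.   18.9] sz [127.6 133.7] ang 39.9 zmed 0.1066531314551169 zmax 0.15870332581543212 x 0.3651254799464333 0.4997357912366742 y -0.05375006098569268 0.09455477925991657
pill 1047 c [719.  239.8] sz [133.6  67.2] ang 84.6 zmed 0.029556159101734703 zmax 0.034748807512457236 x 0.6844756833307217 0.7555352869818777 y 0.1719079856
[... 2476 characters left out ...]
.6579482749569859 y -0.09760267062851957 0.06814141210442354
post 186 c [765.4  19.5] sz [22.4 30.3] ang 85.3 zmed 0.08674391461367364 zmax 0.13056190121229383 x 0.7504995890382296 0.7812227897503318 y 0.007335655283484566 0.03054755117772917
bigd 4561 c [317.1 336.4] sz [217.9 413.7] ang 77.5 zmed 0.021962403911169215 zmax 0.1912513981868158 x 0.1001998734351594 0.4999264858837745 y 0.20009259131881624 0.439031996580132
brown 1745 c [ 360.3 -244.8] sz [ 92.5 219.3] ang 71.3 zmed 0.07423571500533888 zmax 0.14483260168647027 x 0.25981645591189007 0.4499687907382211 y -0.323761447692969 -0.19286176128801535
rim circ 486.77496337890625 -315.3689880371094 38.64139938354492 [0.085  0.0882 0.0909]
```

```bash
cat >> h.py <<'E'
def down(th):
    x=np.array([np.cos(th),np.sin(th),0]); y=np.array([0,0,-1.]); z=np.cross(x,y)
    return R.from_matrix(np.stack([x,y,z],1)).as_rotvec()
E
python3 - <<'E'
from h import *
np.set_printoptions(precision=3,suppress=True)
M=R.from_rotvec(robot.current_eef_rot()).as_matrix(); print(M)
c=dict(np.load('wrist0.npz')); print('cam in tool', M.T@(c['origin']-robot.current_eef_pos()))
for th in (94.7,-85.3):
  for p in [(.63,.255,.3),(.63,.255,.07),(.46,.242,.025),(.46,.242,.27),(.47,.02,.27),(.487,-.316,.12),(.487,-.316,.27)]:
    print(th,p,robot.solve_ik(p,down(np.radians(th))))
# pad refine
for n in ['scene','side']:
    c=dict(np.load(n+'0.npz')); P=cloud(c).reshape(-1,3)
    q=P[(P[:,0]>.612)&(P[:,0]<.66)&(P[:,1]>.22)&(P[:,1]<.29)&(P[:,2]>.118)&(P[:,2]<.15)]
    r=cv2.minAreaRect(q[:,:2].astype(np.float32)*1000);print(n,r,np.median(q,0),q.min(0),q.max(0))
E
```

```text
[[ 0.396 -0.    -0.918]
 [ 0.918 -0.001  0.396]
 [-0.001 -1.    -0.   ]]
cam in tool [ 0.    -0.143  0.066]
94.7 (0.63, 0.255, 0.3) [-0.529  0.487  0.107  1.323 -0.052  1.335  1.231]
94.7 (0.63, 0.255, 0.07) [-0.483  0.673  0.032  1.589 -0.026  0.88   1.211]
94.7 (0.46, 0.242, 0.025) [-0.59   0.539  0.004  2.033 -0.003  0.57   1.069]
94.7 (0.46, 0.242, 0.27) [-0.659  0.23   0.089  1.775 -0.022  1.138  1.09 ]
94.7 (0.47, 0.02, 0.27) [-0.539  0.141  0.441  1.903 -0.067  1.112  1.58 ]
94.7 (0.487, -0.316, 0.12) [-0.068  0.591  0.823  1.858 -0.535  0.929  2.656]
94.7 (0.487, -0.316, 0.27) [ 0.733  0.36  -0.342  1.606  0.127  1.197  2.017]
-85.3 (0.63, 0.255, 0.3) [-0.881  0.549  0.716  1.358 -0.358  1.365 -1.655]
-85.3 (0.63, 0.255, 0.07) [-0.844  0.748  0.63   1.625 -0.519  0.942 -1.518]
-85.3 (0.46, 0.242, 0.025) [-0.954  0.586  0.51   2.063 -0.49   0.611 -1.594]
-85.3 (0.46, 0.242, 0.27) [-1.128  0.253  0.684  1.81  -0.175  1.14  -1.875]
-85.3 (0.47, 0.02, 0.27) [-0.884  0.163  0.856  1.923 -0.137  1.114 -1.462]
-85.3 (0.487, -0.316, 0.12) [-0.064  0.589  0.816  1.858 -0.53   0.927 -0.491]
-85.3 (0.487, -0.316, 0.27) [-0.193  0.456  1.002  1.681 -0.404  1.229 -0.588]
scene ((631.861083984375, 256.48883056640625), (35.37363815307617, 43.36030197143555), 4.062991619110107) [0.636 0.252 0.14 ] [0.615 0.234 0.126] [0.65  0.278 0.147]
side ((629.1485595703125, 255.96499633789062), (33.935577392578125, 39.288414001464844), 0.572418212890625) [0.627 0.253 0.137] [0.612 0.236 0.126] [0.646 0.276 0.145]
```

```bash
python3 - <<'E'
from h import *
np.set_printoptions(precision=4,suppress=True)
robot.move_straight((.27,.56,.34),vel=.2)
robot.reach((.55,.25,.35),down(np.radians(94.7)))
robot.gripper_to(0.0,30)
c=cam('wrist','w1.png'); np.savez('w1.npz',**c)
print(robot.current_t(),robot.current_eef_pos(),robot.current_finger_gap(),robot.current_force())
P=cloud(c).reshape(-1,3)
def box(x0,x1,y0,y1,z0,z1):
    return P[(P[:,0]>x0)&(P[:,0]<x1)&(P[:,1]>y0)&(P[:,1]<y1)&(P[:,2]>z0)&(P[:,2]<z1)]
for nm,b in [('base',(.4,.64,.16,.32,.007,.018)),('top',(.4,.64,.18,.32,.068,.08)),('pad',(.612,.68,.2,.3,.115,.15))]:
    q=box(*b); r=cv2.minAreaRect(q[:,:2].astype(np.float32)*1000); print(nm,len(q),r,np.median(q[:,2]))
E
```

```text
3.2167 [0.55 0.25 0.35] -1.4734294382638133e-06 [ 0.0682 -0.9241 -0.4719]
base 4632 ((510.3534240722656, 247.97940063476562), (163.8760986328125, 100.20510864257812), 4.4536027908325195) 0.012771578696474578
top 2314 ((547.1835327148438, 250.7783660888672), (81.43769836425781, 68.07288360595703), 4.358970642089844) 0.07481968282248852
pad 386 ((624.0308227539062, 256.31427001953125), (24.523836135864258, 38.70243835449219), 4.649677276611328) 0.13637469523933296
```

View pics/w1.png

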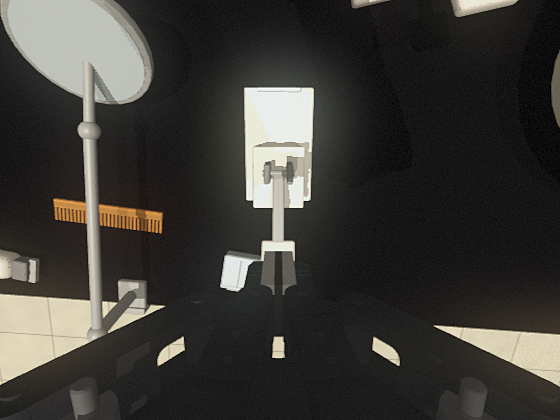

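The wrist picture shows the target dispenser at px (280,150) with the outlet lip at the top and the pad at (280,250), under the closed fingers. All three views agree on the dispenser to within about 3 mm: origin (0.5175, 0.2485), yaw about 4.4°. Now I'll press the lever.

```bash
python3 - <<'E'
from h import *
np.set_printoptions(precision=4,suppress=True)
o=down(np.radians(94.4)); x,y=.6322,.2573
robot.reach((x,y,.2),o); robot.move_straight((x,y,.15),vel=.1)
print('f0',robot.current_force())
print(robot.move_straight((x,y,.09),vel=.06,guard=25),robot.current_eef_pos(),robot.current_force())
print(robot.move_straight((x,y,.060),vel=.03,guard=18),robot.current_eef_pos(),robot.current_force())
robot.dwell(.3)
print(robot.current_eef_pos(),robot.current_force())
c=cam('side','s2.png')
c=cam('scene','c2.png')
print(robot.current_t())
E
```

```text
f0 [0.4845 0.7484 0.2153]
False [0.6323 0.2573 0.0902] [2.5023 0.7476 4.9667]
True [0.6319 0.2575 0.0732] [-1.1547 -0.3487  9.4485]
[0.6319 0.2575 0.0732] [-0.5983 -1.1477 10.8218]
6.7917
```

View pics/s2.png

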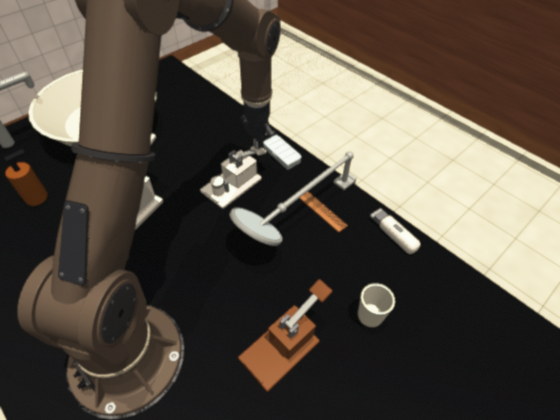

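View pics/c2.png

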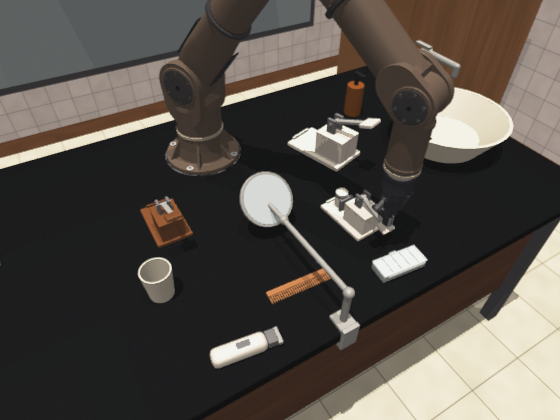

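In both pictures the capsule stands out of the tunnel on the shelf, at side (218,185) and scene (342,195). I'll push a little harder to confirm the lever is on its stop, then release it.

```bash
python3 - <<'E'
from h import *
np.set_printoptions(precision=4,suppress=True)
o=down(np.radians(94.4)); x,y=.6322,.2573
print(robot.move_straight((x,y,.066),vel=.02,guard=20),robot.current_eef_pos(),robot.current_force())
robot.dwell(.2);print(robot.current_eef_pos(),robot.current_force())
robot.move_straight((x,y,.15),vel=.15); robot.move_straight((x,y,.27),vel=.3)
c=cam('scene','c3.png');np.savez('c3.npz',**c)
robot.reach((.50,.245,.30),o)
robot.gripper_to(.085)
c=cam('wrist','w3.png');np.savez('w3.npz',**c)
print(robot.current_t(),robot.current_eef_pos())
c=cam('side','s3.png');np.savez('s3.npz',**c)
E
```

```text
True [0.6331 0.2578 0.0727] [-0.8494 -0.5668 11.4205]
[0.6331 0.2578 0.0727] [-1.1626  0.4547 11.8613]
9.9583 [0.5    0.245  0.3001]
```

View pics/w3.png

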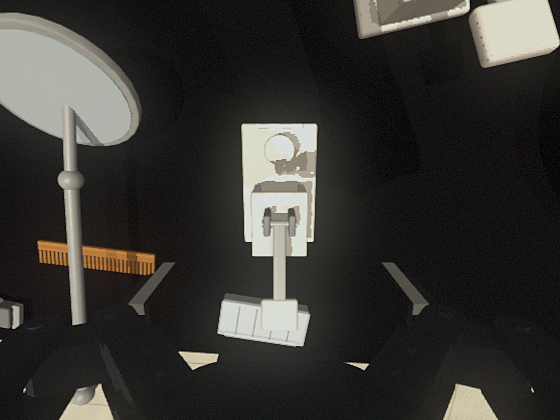

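View pics/c3.png

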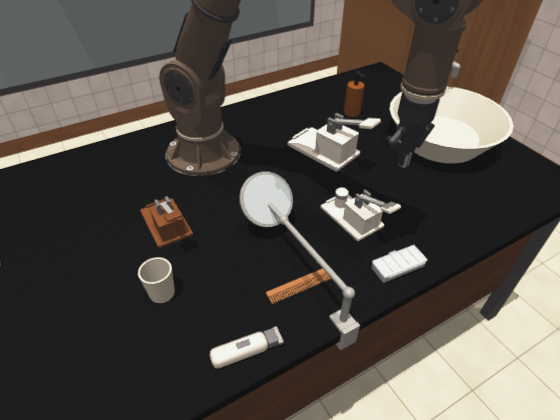

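The lever has sprung back up and the capsule stands on the outlet shelf, at wrist (281,149) and scene (342,193). Next I'll measure the capsule and the tumbler rim.

```bash
python3 - <<'E'
from h import *
np.set_printoptions(precision=4,suppress=True)
A=np.array([.5175,.2485]); u=np.array([np.cos(np.radians(4.4)),np.sin(np.radians(4.4))])
print('nominal outlet',A-.058*u)
for n in ['w3','c3','s3']:
    c=dict(np.load(n+'.npz')); P=cloud(c).reshape(-1,3)
    k=(np.abs(P[:,0]-.46)<.035)&(np.abs(P[:,1]-.244)<.035)
    q=P[k&(P[:,2]>.056)&(P[:,2]<.07)]
    cc,r=cv2.minEnclosingCircle(q[:,:2].astype(np.float32)*1000)
    rr=cv2.minAreaRect(q[:,:2].astype(np.float32)*1000)
    print(n,len(q),cc,r,'mean',q.mean(0),'rect',rr)
    b=P[k&(P[:,2]>.02)&(P[:,2]<.055)]; print('  body',len(b),b.min(0),b.max(0))
# wrist by contour / ray
c=dict(np.load('w3.npz')); 
Z=cloud(c)[...,2]; m=((Z>.056)&(Z<.07)).astype(np.uint8); m[:, :240]=0; m[:,320:]=0; m[:120]=0; m[180:]=0
cs,_=cv2.findContours(m,cv2.RETR_EXTERNAL,cv2.CHAIN_APPROX_NONE); k=max(cs,key=cv2.contourArea)
e=cv2.minEnclosingCircle(k); print(e, onplane(c,[e[0]],.062))
E
```

```text
nominal outlet [0.4597 0.2441]
w3 731 (458.5858459472656, 243.95233154296875) 18.10552215576172 mean [0.4582 0.2438 0.0627] rect ((458.5321350097656, 243.84982299804688), (35.057334899902344, 35.474178314208984), 28.948841094970703)
  body 20 [0.428  0.2131 0.02  ] [0.4423 0.2696 0.0542]
c3 105 (459.48626708984375, 242.93661499023438) 20.45151710510254 mean [0.4625 0.2414 0.0624] rect ((461.7844543457031, 242.3172607421875), (35.83910369873047, 36.13618469238281), 2.4929280281066895)
  body 108 [0.4317 0.2159 0.0201] [0.4791 0.2593 0.0548]
s3 95 (455.95013427734375, 242.24496459960938) 18.3678035736084 mean [0.4558 0.241  0.0605] rect ((456.72064208984375, 241.7799530029297), (34.12174987792969, 34.60978317260742), 52.35902786254883)
  body 98 [0.4277 0.2114 0.02  ] [0.4731 0.2643 0.0547]
((279.5, 149.5), 15.508162498474121) [[0.4582 0.2439 0.062 ]]
```

```bash
python3 - <<'E'
from h import *
np.set_printoptions(precision=4,suppress=True)
o=down(np.radians(94.4)); x,y=.4585,.2437
robot.reach((x,y,.12),o)
f0=robot.current_force()
g=robot.move_straight((x,y,.021),vel=.08,guard=12)
print(g,robot.current_eef_pos(),robot.current_force()-f0)
if not g:
    robot.gripper_to(.02,35)
    print('gap',robot.current_finger_gap(),robot.current_force()-f0)
    c=cam('wrist','w4.png');c=cam('side','s4.png')
print(robot.current_t())
E
```

```text
False [0.4588 0.2439 0.0215] [-0.558  -0.4533 -1.2647]
gap 0.035197129125390206 [-1.336  -0.9507  4.9094]
12.7667
```

View pics/w4.png

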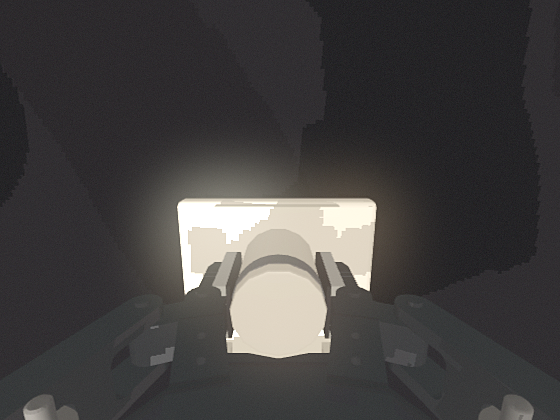

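The capsule sits centred between the pads at px (280,305), with a gap of 35.2 mm. I'll lift it and check.

```bash
python3 - <<'E'
from h import *
np.set_printoptions(precision=4,suppress=True)
p=robot.current_eef_pos()
robot.move_straight((p[0],p[1],.10),vel=.08)
robot.move_straight((p[0],p[1],.26),vel=.2)
robot.dwell(.2)
print(robot.current_finger_gap(),robot.current_force(),robot.current_eef_pos())
for n in ['wrist','side','scene']:
    c=cam(n,n+'5.png');np.savez(n+'5.npz',**c)
for n in ['side','scene']:
    c=dict(np.load(n+'5.npz')); uv=proj(c,robot.current_eef_pos()).astype(int)[0]; print(n,uv)
    a=c['img'][max(uv[1]-60,0):uv[1]+60,max(uv[0]-80,0):uv[0]+80]
    cv2.imwrite(f'pics/{n}5z.png',cv2.resize(a[:,:,::-1],None,fx=4,fy=4,interpolation=cv2.INTER_CUBIC))
print(robot.current_t())
for th in (94.4,75,60,45): print(th,robot.solve_ik((.487,-.316,.12),down(np.radians(th))))
E
```

```text
0.035287210475876185 [ 0.5851 -0.5259 -0.0441] [0.4581 0.2435 0.2589]
side [208 126]
scene [350 133]
15.2083
94.4 [ 0.0468  0.5361  0.6318  1.8496 -0.4002  0.8856  2.5176]
75 [-0.0675  0.5904  0.8214  1.8582 -0.534   0.9283  2.3108]
60 [-0.0891  0.6043  0.8601  1.8598 -0.5625  0.94    2.077 ]
45 [-0.104   0.6149  0.8875  1.8609 -0.5829  0.9488  1.8352]
```

View pics/side5z.png

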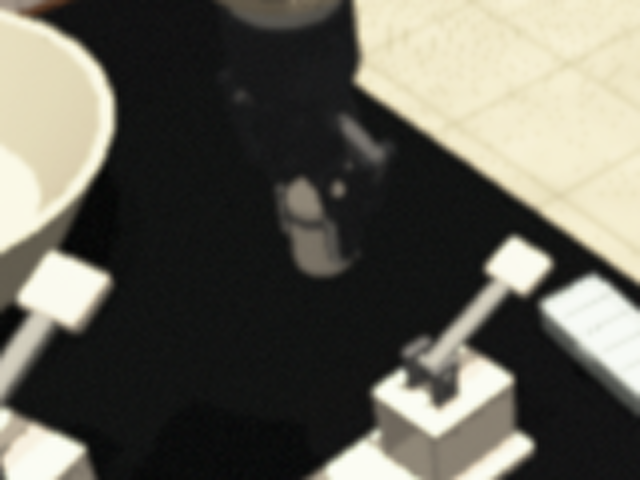

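View pics/scene5z.png

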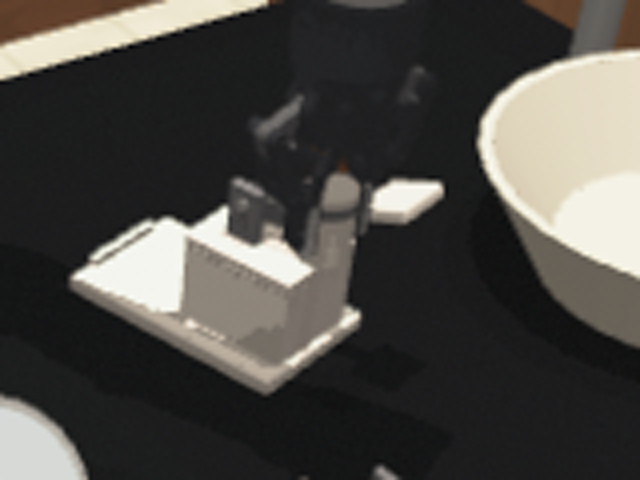

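View pics/wrist5.png

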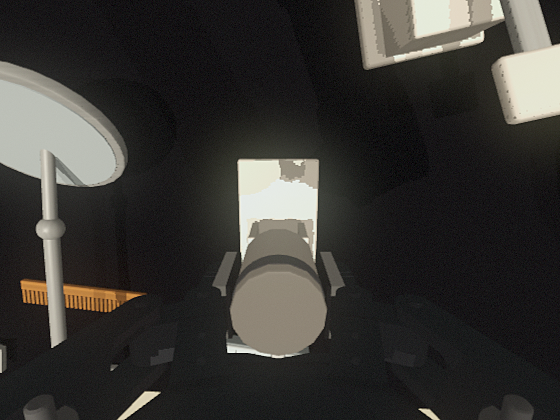

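The capsule is held upright with the bottom clear, at side5z (320,235) and wrist (280,305). The gap is steady at 35.3 mm. I'll carry it over the mirror and refine the tumbler position with the wrist camera on the way.

```bash
python3 - <<'E'
from h import *
np.set_printoptions(precision=4,suppress=True)
p=robot.current_eef_pos()
robot.move_straight((.48,.02,.27),vel=.2,rot=down(np.radians(88)))
robot.move_straight((.56,-.30,.27),vel=.2,rot=down(np.radians(78)))
robot.dwell(.2)
print(robot.current_t(),robot.current_eef_pos(),robot.current_joint_positions(),robot.current_finger_gap())
c=cam('wrist','w6.png');np.savez('w6.npz',**c)
P=cloud(c); Q=P.reshape(-1,3)
q=Q[(np.abs(Q[:,0]-.487)<.06)&(np.abs(Q[:,1]+.316)<.06)&(Q[:,2]>.083)&(Q[:,2]<.1)]
print(len(q),cv2.minEnclosingCircle(q[:,:2].astype(np.float32)*1000),np.percentile(q[:,2],[5,50,95]))
A=np.c_[2*q[:,:2],np.ones(len(q))]; s=np.linalg.lstsq(A,(q[:,:2]**2).sum(1),rcond=None)[0]; print('circ',s[:2],np.sqrt(s[2]+s[0]**2+s[1]**2))
E
```

```text
18.4833 [ 0.5601 -0.2993  0.2701] [ 0.093   0.4439  0.4732  1.5182 -0.2095  1.2299  1.9594] 0.0350131682627946
1217 ((487.9229736328125, -315.9435119628906), 37.83418273925781) [0.0848 0.0903 0.0918]
circ [ 0.488  -0.3156] 0.03516949887898002
```

View pics/w6.png

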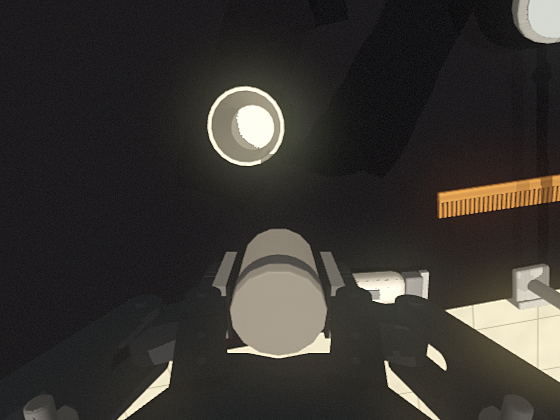

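The tumbler rim shows at px (246,126). That gives a centre of (0.4878, -0.3158) and a height of 0.0903, which agrees with the fixed cameras. Next I'll measure the capsule's pose in the hand.

```bash
python3 - <<'E'
from h import *
np.set_printoptions(precision=4,suppress=True)
c=dict(np.load('w6.npz')); P=cloud(c)
p=robot.current_eef_pos(); M=R.from_rotvec(robot.current_eef_rot()).as_matrix()
T=(P-p)@M
sub=T[225:360,225:335].reshape(-1,3); 
k=(np.abs(sub[:,0])<.03)&(np.abs(sub[:,2])<.035)&(sub[:,1]>-.07)&(sub[:,1]<.03); s=sub[k]
print(np.histogram(s[:,1],bins=np.arange(-.07,.03,.005)))
t=s[np.abs(s[:,1]-np.median(s[s[:,1]<-.03][:,1]))<.004]
cc=cv2.minEnclosingCircle(t[:,[0,2]].astype(np.float32)*1000); print('top',len(t),cc,np.median(t[:,1]))
A=np.c_[t[:,0],t[:,2],np.ones(len(t))]; a=np.linalg.lstsq(A,t[:,1],rcond=None)[0]; print('slope deg',np.degrees(np.arctan(a[:2])))
b=s[(s[:,1]>-.03)]; print('side',len(b),b.min(0),b.max(0))
for y0 in np.arange(-.035,.015,.008):
    w=b[(b[:,1]>y0)&(b[:,1]<y0+.008)]
    if len(w)>5: print(round(y0,3),len(w),'z max',np.percentile(w[:,2],97),'x',np.percentile(w[:,0],[2,98]))
E
```

```text
(array([  16,    0,    3,    0,    7, 6631, 1287,  607,  461,  499,  480,
        433,  375,  232,  203,   71,    0,    0,    0]), array([-0.07 , -0.065, -0.06 , -0.055, -0.05 , -0.045, -0.04 , -0.035,
       -0.03 , -0.025, -0.02 , -0.015, -0.01 , -0.005,  0.   ,  0.005,
        0.01 ,  0.015,  0.02 ,  0.025]))
top 7547 ((0.8021624088287354, 0.3162148594856262), 22.805204391479492) -0.04133778822451425
slope deg [-0.0703  1.0749]
side 2754 [-0.0236 -0.03    0.0027] [0.0248 0.0079 0.0188]
-0.035 313 z max 0.018537975345879937 x [-0.0199  0.0219]
-0.027 742 z max 0.018141557512147886 x [-0.021   0.0229]
-0.019 732 z max 0.018114749910736656 x [-0.022   0.0239]
-0.011 569 z max 0.018100923332424697 x [-0.0224  0.0234]
-0.003 327 z max 0.01818615962703381 x [-0.0148  0.0161]
0.005 71 z max 0.018145793792102665 x [-0.0139  0.0156]
```

```bash
python3 - <<'E'
from h import *
np.set_printoptions(precision=4,suppress=True)
o=down(np.radians(78)); x,y=.4878,-.3158
robot.move_straight((x,y,.25),vel=.12,rot=o)
robot.move_straight((x,y,.15),vel=.1)
g=robot.move_straight((x,y,.109),vel=.03,guard=10)
robot.dwell(.5)
print(g,robot.current_t(),robot.current_eef_pos(),robot.current_finger_gap(),robot.current_force(),robot.current_qd())
for n in ['side','scene','wrist']:
    c=cam(n,n+'7.png');np.savez(n+'7.npz',**c)
    uv=proj(c,(x,y,.1)).astype(int)[0]
    a=c['img'][max(uv[1]-60,0):uv[1]+60,max(uv[0]-80,0):uv[0]+80]
    cv2.imwrite(f'pics/{n}7z.png',cv2.resize(a[:,:,::-1],None,fx=4,fy=4,interpolation=cv2.INTER_CUBIC))
    P=cloud(c).reshape(-1,3)
    k=(np.abs(P[:,0]-x)<.06)&(np.abs(P[:,1]-y)<.06)
    q=P[k&(P[:,2]>.084)&(P[:,2]<.096)]; r=np.hypot(q[:,0]-x,q[:,1]-y); q=q[(r>.03)&(r<.045)]
    A=np.c_[2*q[:,:2],np.ones(len(q))]; s=np.linalg.lstsq(A,(q[:,:2]**2).sum(1),rcond=None)[0]; print(n,len(q),'rim',s[:2],np.sqrt(s[2]+s[0]**2+s[1]**2))
    r=np.hypot(P[:,0]-x,P[:,1]-y); b=P[(r<.024)&(P[:,2]>.094)&(P[:,2]<.16)]
    if len(b): print('capsule',len(b),'zmin/max',np.percentile(b[:,2],[1,99]))
E
```

```text
False 22.4917 [ 0.4878 -0.3158  0.109 ] 0.03522264061354301 [-0.6695 -0.193   0.4863] [ 0.0014 -0.0004  0.0009  0.0016 -0.0005  0.0015 -0.0003]
side 126 rim [ 0.4857 -0.3159] 0.03537380556064507
capsule 319 zmin/max [0.1006 0.1547]
scene 151 rim [ 0.4902 -0.3153] 0.035344993683383445
capsule 429 zmin/max [0.1015 0.1526]
wrist 1920 rim [ 0.4863 -0.3159] 0.03480131944882431
capsule 11328 zmin/max [0.1051 0.1537]
```

View pics/side7z.png

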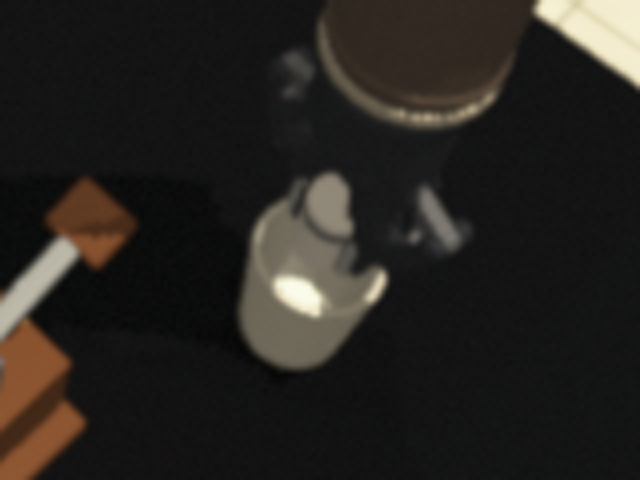

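View pics/scene7z.png

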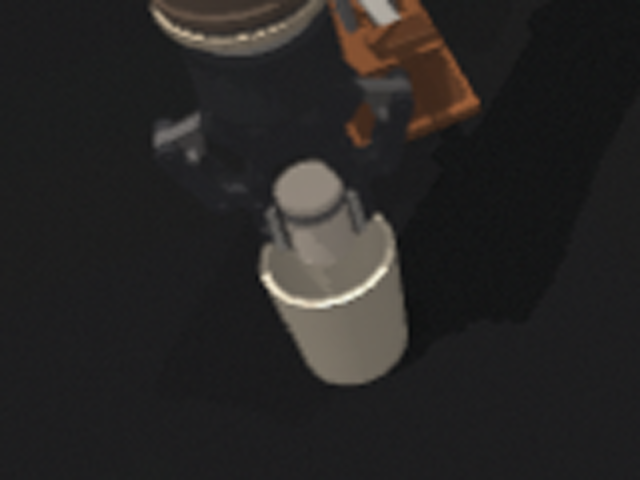

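View pics/scene7.png

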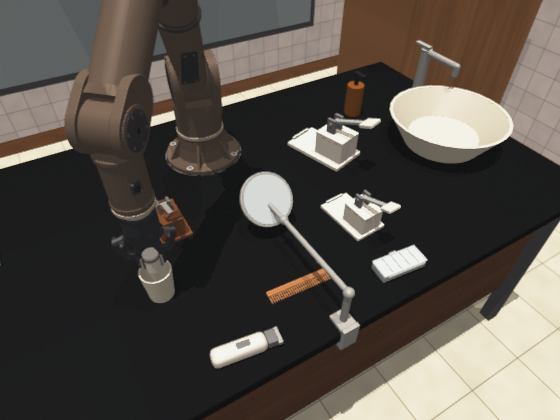

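The capsule hangs centred over the tumbler mouth at scene (151,257), about 1 cm above the rim. The lever is up, and the mirror, comb, trimmer and pill box look unchanged. I'm handing in.

```bash
python3 - <<'E'
from h import *
robot.close_job(); print(robot.current_t(),robot.current_finger_gap())
E
```

```text
the job is handed in; nothing more can be done
the job is handed in; nothing more can be done
```

The capsule is out of the dispenser and held still and upright over the tumbler, ready for you to pull the seal. The job was handed in at about 22.5 s of the 64 s allowed.

**What I did**
- **Lever:** I pressed it with closed fingers until the force rose sharply, at a fingertip height of about 73 mm. A harder push moved it only 0.5 mm further, at about 12 N. I then lifted off, and it sprang back up by itself.
- **Capsule:** It slid out onto the shelf. I gripped it with the jaws at 35 N and carried it over the mirror with its underside about 0.26 m up, roughly 100 mm above the mirror's top edge.

**Last checks**
- **Height:** By the arm's own reading the capsule's underside is about 10 mm above the rim. I measured the rim at 90.3 mm high, and the side and scene cameras put the underside at 100.6 and 101.5 mm. The wrist camera's 105 mm is not a true reading, because it cannot see the underside from above.
- **Centring:** The tool stands at x 0.4878, y -0.3158. The tumbler's centre measured x 0.4857 to 0.4902 in the three cameras, so they disagree by up to about 2.4 mm in x and agree to under 1 mm in y.
- **Hold:** The capsule leaned about 1° at most when measured before the final descent, and the finger gap stayed steady at 35.2 mm.
- **Contact:** The force limit did not trip on the descent. The tumbler, mirror, trimmer, pill box and comb look unmoved in the last picture; I measured only the tumbler.

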